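Rotate the wire spools into their own trays

TASK

The three wire spools on the winding bench stand in one another's trays. Put each where it belongs: the low wide spool in the round tray, the tall slim spool in the square tray, and the cone-shaped spool in the oblong tray, each upright and in the middle of its tray; a tray holds only one, so park a spool in the middle of the empty cork mat on the way. Do not tip over any spool, the glass jar or the glue bottle.

Things in the scene. Friction and masses are not known exactly. Their poses are not given: they have to be found in the camera images.
- wide_spool: Low wide wire spool standing upright, 44 mm high: white flanges 60 mm across and 6 mm thick at bottom and top, copper winding 50 mm across between. About 0.3 kg. Take it by the rim of the top flange (38 to 44 mm above its underside). Origin at the centre of its underside, z up its axis. Starts near the middle of a tray not its own
- slim_spool: Tall slim wire spool standing upright, 95 mm high: white flanges 40 mm across and 8 mm thick at bottom and top, copper winding 33 mm across between. About 0.25 kg. Origin at the centre of its underside, z up its axis. Starts near the middle of a tray not its own
- cone_spool: Cone-shaped wire spool standing upright, 74 mm high: white foot flange 62 mm across and 6 mm thick, copper winding narrowing upwards from 56 to 28 mm, and a white round head 34 mm across and 18 mm high (56 to 74 mm above its underside) to take it by. About 0.22 kg. Origin at the centre of its underside, z up its axis. Starts near the middle of a tray not its own
- round_tray: Shallow round dark steel tray, 98 mm outside diameter; belongs to the low wide spool. The floor inside is 4 mm above the bench and the rim 8 mm above it, wall 4 mm. Fixed. Origin at the centre of its underside, on the bench
- square_tray: Shallow square dark steel tray, 98 x 98 mm outside; belongs to the tall slim spool. The floor inside is 4 mm above the bench and the rim 8 mm above it, wall 4 mm. Fixed. Origin at the centre of its underside, on the bench, x and y along its sides
- oblong_tray: Shallow oblong dark steel tray, 84 mm (its x) by 144 mm (its y) outside; belongs to the cone-shaped spool. The floor inside is 4 mm above the bench and the rim 8 mm above it, wall 4 mm. Fixed. Origin at the centre of its underside, on the bench
- mat: Flat square cork mat, 110 x 110 mm, 4 mm thick, empty at the start: the place to park a spool on the way. Fixed. Origin at the centre of its underside, on the bench
- jar: Small closed glass jar with a steel cap, 54 mm across, 60 mm high, standing loose among the trays: not to be tipped over. Origin at the centre of its underside
- glue: White glue bottle with a pointed nozzle, 44 mm across, 112 mm high, standing loose among the trays: not to be tipped over. Origin at the centre of its underside
There are look-alikes about, which are no part of the job. What is shaped like the wide_spool but green is not meant. Leave any purple look-alike of the cone_spool alone.

How it is judged (in metres and radians):
On the way:
1. one of the spools stands upright on the cork mat, within 30 mm of its centre, let go and at rest (((horizontal distance between wide_spool and mat below 0.03 m and z of wide_spool in the frame of mat below 0.008 m and angle between wide_spool's own z axis and vertical below 0.1 rad and linear speed of wide_spool below 0.02 m/s and contact force between wide_spool and the fingers below 0.2 N) or (horizontal distance between slim_spool and mat below 0.03 m and z of slim_spool in the frame of mat below 0.008 m and angle between slim_spool's own z axis and vertical below 0.1 rad and linear speed of slim_spool below 0.02 m/s and contact force between slim_spool and the fingers below 0.2 N) or (horizontal distance between cone_spool and mat below 0.03 m and z of cone_spool in the frame of mat below 0.008 m and angle between cone_spool's own z axis and vertical below 0.1 rad and linear speed of cone_spool below 0.02 m/s and contact force between cone_spool and the fingers below 0.2 N))), for 0.2 s.
At the end, for the whole second after the job is handed in: The low wide spool stands in the round tray, the tall slim spool in the square tray and the cone-shaped spool in the oblong tray, each within 15 mm of the tray's centre, on its floor, upright (within 0.1 rad) and at rest (horizontal distance between wide_spool and round_tray below 0.015 m and z of wide_spool in the frame of round_tray below 0.008 m and angle between each of wide_spool, slim_spool, cone_spool's own z axis and vertical below 0.1 rad and linear speed of each of wide_spool, slim_spool, cone_spool below 0.02 m/s and horizontal distance between slim_spool and square_tray below 0.015 m and z of slim_spool in the frame of square_tray below 0.008 m and horizontal distance between cone_spool and oblong_tray below 0.015 m and z of cone_spool in the frame of oblong_tray below 0.008 m); the robot touches nothing.
It fails at once if a spool is tipped by more than 0.6 rad (angle between any of wide_spool, slim_spool, cone_spool's own z axis and vertical above 0.6 rad).
It fails at once if the glass jar or the glue bottle is tipped by more than 0.5 rad (angle between any of jar, glue's own z axis and vertical above 0.5 rad).
It also fails if it takes over 99 s, if anything falls off the work surface, if the arm or the gripper's body presses on something with over 40 N, if the wrist force passes 120 N, or if a joint passes its speed limit or range.

ROBOT

A 7-joint arm with a two-finger parallel gripper is mounted at the origin on the work surface. World frame = base frame: x ahead of the robot, y to its left, z up, the work surface at z = 0. Lengths are in mm, angles in rad, forces in N, time in s.
With the tool pointing down it reaches from about 400 to 875 mm from the base axis. Payload 4.4 kg.
Tool frame: the origin (TCP) lies midway between the tips of the shut fingers; the grasp point (between the pads) lies 19 mm behind it; z points along the fingers, y is the line along which they close (so a half turn about z gives the same grasp; the last joint's range is limited). The gripper opens to 85 mm and grips with 20 to 120 N. Pads are 22 mm wide; open, the fingers measure 114 mm over their backs; the gripper's body (76 mm by 85 mm) begins 54 mm behind the grasp point. The pads swing forward as they close: fully open they stand 13 mm farther back than shut.
Start: joints at [1.254, 0.628, 0.038, 1.517, -0.027, 0.996, -0.02], TCP at [161.344, -629.671, 231.313] pointing down, gripper open.
Joint ranges: [-3.06, 3.06], [-0.37, 2.12], [-1.25, 1.32], [0.18, 2.47], [-1.1, 4.24], [0.23, 1.98], [-2.94, 2.94]. Speed limits (rad/s): [2.57, 2.57, 3.14, 3.14, 3.14, 3.14, 3.14].

INTERFACE

Orientations are given as [roll, pitch, yaw] about the fixed x, y, z axes, in that order (R = Rz(yaw) Ry(pitch) Rx(roll)).
In Python, from cell import ctrl, get_image, get_calibration gives the robot as it stands.
- The arm moves only by the shell command python3 -m creep 'ROWS'. ROWS is JSON, a list of rows, each an object of numbers: "dx", "dy", "dz": the shift along the world's x, y, z normalised to -1 to 1, where 1 is 0.4 m; "rx", "ry", "rz": the turn, a rotation vector about the world's x, y, z normalised to -1 to 1, where 1 is 2 pi rad; "grip": the closure, from -1 (fully open) to 1 (shut). A call has exactly 5 rows; each row is the pose to reach, as a shift and turn from the pose commanded when the call began, turning the shorter way round; what a row does not reach only later rows make up. A row lasts 1/8 s, in which the tool goes at most 62.5 mm and 10.7 degrees, less where a joint would pass 70% of its speed; a pose out of reach is approached as far as the arm can. A call with a number of a shift or a turn outside -1 to 1 is refused whole. A call with a gripper value outside its range is refused whole. The fingers move at their own pace and stop on an object; the grip force is fixed at half the most. Time passes only in rows, so rows that repeat a pose let the fingers close, or fill a call up. It gives the time, the measured TCP pose, the force, the opening and the grip force at its end, in the units of the state.
- ctrl.read_state(): the state, without advancing time (a new reading comes with each control period).
- get_image(name): name is "side" or "top" or "wrist"; returns the picture (400x640x3 uint8, red, green, blue); there is no depth.
- get_calibration(name): a dict with "mtx" (3x3 intrinsics, pixels), "world_from_camera" (4x4, takes a point from camera to world coordinates). Camera axes: x right, y down, z forward; pixel columns grow to the right and rows downward; lengths in mm; the calibration is good to about 2 mm. A picture is of the moment at which its call begins: read the wrist's pose just before it. get_calibration takes no time and is no camera call; for the wrist camera it gives the pose at the moment of the call.
- ctrl.finish_job(): hands the job in; it is judged then, once.
The state is a dict: "clock": time; "qpos": joint angles; "qd": joint speeds; "tau": joint torques, N m; "eef_pos": TCP position; "tool_rot": TCP orientation; "force": force on the tool from outside, world axes, zero at the start; "torque": the same for the moment, N m; "width": finger opening in mm; "gripper_force": force on a finger pad.
Only numpy, scipy, OpenCV 4.12 (cv2) and the standard library are available. Lean on these libraries where they do the work, as an engineer would, in place of code of your own. Each camera call takes 0.05 s, during which the arm holds its last target. There are 200 camera calls.

## Working session

There is one attempt and no reset: what is moved stays moved. The work goes in short steps, Python scripts to look and compute and a shell command to move; the robot and the scene stay as the last step left them, time stands still between calls to the robot, and variables do not carry over. Pictures are saved under pics/ and viewed, at most 14 in all, crops included, and the job is handed in when it is done.

```bash
mkdir -p pics; ls; python3 - <<'E'
from cell import ctrl,get_image,get_calibration
import cv2,numpy as np
for n in ("top","side"):
    im=get_image(n); cv2.imwrite(f"pics/{n}0.png",im[:,:,::-1]); c=get_calibration(n); print(n,np.round(c["mtx"],1).tolist(),np.round(c["world_from_camera"],3).tolist())
s=ctrl.read_state();print(s["clock"],s["eef_pos"],s["tool_rot"],s["width"])
E
```

```text
pics
top [[471.5, 0.0, 317.0], [0.0, 471.5, 194.5], [0.0, 0.0, 1.0]] [[0.028, -0.997, 0.078, 489.251], [-1.0, -0.027, 0.003, -55.007], [-0.001, -0.078, -0.997, 1408.848], [0.0, 0.0, 0.0, 1.0]]
side [[508.6, 0.0, 318.5], [0.0, 508.6, 202.6], [0.0, 0.0, 1.0]] [[-0.852, -0.354, 0.386, 162.833], [-0.524, 0.593, -0.612, 645.74], [-0.012, -0.723, -0.69, 825.76], [0.0, 0.0, 0.0, 1.0]]
0.1 [ 161.20783759 -629.12405562  230.49372961] [-3.13989683e+00  2.13427147e-05  2.50824211e-01] 85.44944066277262
```

View pics/top0.png

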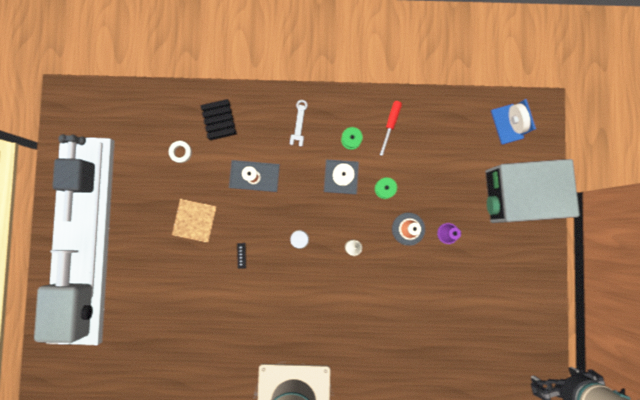

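View pics/side0.png

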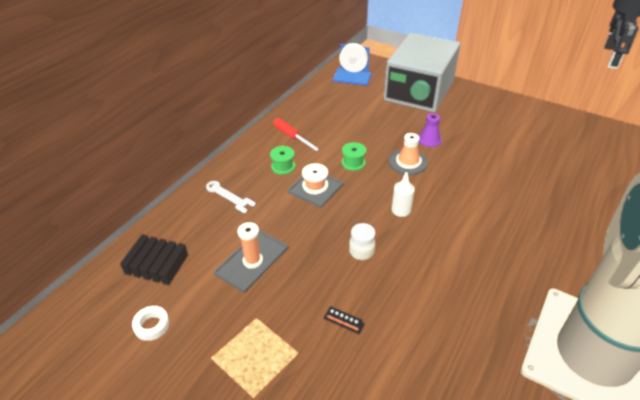

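Top view: the slim spool (250,174) stands in the oblong tray (254,177), the wide one (343,175) in the square tray (341,176), and the cone (410,229) in the round tray (407,229). The mat is at (194,221), the jar at (299,239) and the glue at (353,247). Wide-spool candidates are white/copper (343,175) and the green ones (351,138) and (386,188); I want the white/copper one. Cone candidates are copper (410,229) and purple (449,233); I want the copper one. Enlarged crops will confirm this.

```bash
python3 - <<'E'
import cv2
t=cv2.imread("pics/top0.png");s=cv2.imread("pics/side0.png")
cv2.imwrite("pics/topc.png",cv2.resize(t[140:270,220:480],None,fx=3,fy=3,interpolation=cv2.INTER_CUBIC))
cv2.imwrite("pics/sidec.png",cv2.resize(s[120:310,200:450],None,fx=3,fy=3,interpolation=cv2.INTER_CUBIC))
E
```

```text
(no output)
```

View pics/topc.png

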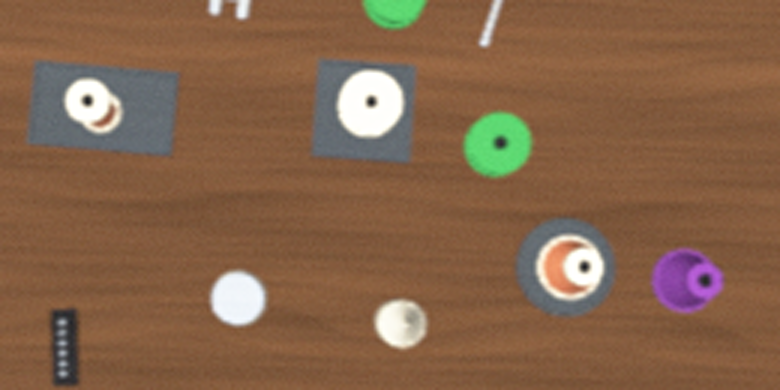

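View pics/sidec.png

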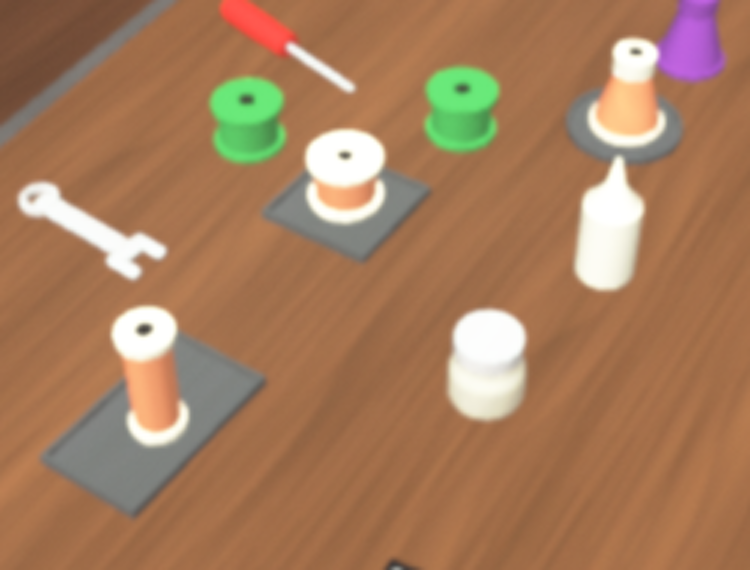

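Confirmed in the crops: the copper-wound white spools are the targets, and the green and purple ones are look-alikes. Next I triangulate.

```bash
cat > h.py <<'E'
import numpy as np,cv2
from cell import get_calibration
def ray(n,p,cal=None):
    c=cal or get_calibration(n);T=np.array(c["world_from_camera"]);d=T[:3,:3]@np.linalg.solve(np.array(c["mtx"]),[p[0],p[1],1]);return T[:3,3],d/np.linalg.norm(d)
def plane(n,p,z,cal=None):
    o,d=ray(n,p,cal);return o+d*(z-o[2])/d[2]
def tri(rays):
    A=sum(np.eye(3)-np.outer(d,d) for o,d in rays);b=sum((np.eye(3)-np.outer(d,d))@o for o,d in rays);return np.linalg.solve(A,b)
E
python3 - <<'E'
from h import *
tc=lambda p:(219.5+(p[0]+.5)/3,139.5+(p[1]+.5)/3)
sc=lambda p:(199.5+(p[0]+.5)/3,119.5+(p[1]+.5)/3)
P={"slim":((88,101),(144,329)),"wide":((371,101),(345,156)),"cone":((585,267),(636,51)),"jar":((238,298),(489,337)),"obl_a":((28,145),(134,514)),"obl_b":((171,156),(265,380)),"obl_c":((36,61),(42,458)),"sq_a":((312,156),(361,260)),"sq_b":((410,162),(429,190)),"sq_c":((318,60),(263,212)),"round":((566,268),(624,124))}
for k,(a,b) in P.items():
    rs=[ray("top",tc(a)),ray("side",sc(b))];X=tri(rs);print(k,X.round(1),"gap",round(abs((rs[0][0]-rs[1][0])@np.cross(rs[0][1],rs[1][1]))/np.linalg.norm(np.cross(rs[0][1],rs[1][1])),1))
m=lambda n,l,z:np.mean([plane(n,p,z) for p in l],0).round(1)
T=[(36,61),(179,72),(171,156),(28,145)];S=[(318,60),(416,66),(410,162),(312,156)]
print("obl",m("top",map(tc,T),8));print("sq",m("top",map(tc,S),8));print("round",plane("top",tc((566,268)),8),plane("side",sc((624,124)),8))
mt=[(178,199),(216,206),(209,243),(172,236)];ms=[(257,320),(297,355),(254,394),(212,355)]
print("mat",m("top",mt,4),m("side",ms,4)); print([plane("top",p,4).round(0)[:2].tolist() for p in mt])
print("mattri",[tri([ray("top",mt[i]),ray("side",ms[j])]).round(0).tolist() for i,j in ((0,3),(1,0),(2,1),(3,2))])
for p in T:print("oc",plane("top",tc(p),8)[:2].round(0))
for p in S:print("sc",plane("top",tc(p),8)[:2].round(0))
print("glue tip",plane("top",tc((410,316)),112),plane("side",sc((619,158)),112))
E
```

```text
slim [645.9 140.7 102.9] gap 1.2
wide [ 659.  -125.2   51.6] gap 0.2
cone [ 504.8 -326.9   83.2] gap 0.7
jar [466.5  -2.9  62.1] gap 0.4
obl_a [611.6 212.6  10.2] gap 1.6
obl_b [604.5  70.2   8.4] gap 1.2
obl_c [695.2 207.7   9.4] gap 0.2
sq_a [609.  -69.5   9. ] gap 2.7
sq_b [ 605.2 -167.2    8.4] gap 1.4
sq_c [703.9 -73.4  11.7] gap 0.4
round [ 504.6 -323.1    9.9] gap 1.6
obl [649.8 138.9   8. ]
sq [ 654.4 -120.7    8. ]
round [ 503.84791179 -323.74985101    8.        ] [ 506.06794327 -324.98381789    8.        ]
mat [510.2 314.    4. ] [513.5 311.2   4. ]
[[574.0, 364.0], [557.0, 250.0], [446.0, 266.0], [464.0, 376.0]]
mattri [[572.0, 358.0, 21.0], [556.0, 250.0, 2.0], [449.0, 269.0, -2.0], [465.0, 374.0, 16.0]]
oc [696. 208.]
oc [688.  65.]
oc [604.  70.]
oc [611. 213.]
sc [704. -74.]
sc [ 701. -172.]
sc [ 605. -168.]
sc [608. -70.]
glue tip [ 455.18914829 -162.18685633  112.        ] [ 449.3961328  -164.15811102  112.        ]
```

```bash
python3 -m creep '[{"dx":0.15,"dy":0.1,"dz":0},{"dx":0.3,"dy":0.2,"dz":0},{"dx":0.45,"dy":0.3,"dz":0},{"dx":0.6,"dy":0.45,"dz":0},{"dx":0.75,"dy":0.55,"dz":0}]'
python3 -m creep '[{"dx":0.1,"dy":0.15},{"dx":0.2,"dy":0.3},{"dx":0.25,"dy":0.45},{"dx":0.3,"dy":0.6},{"dx":0.35,"dy":0.75}]'
```

```text
$[0]: bad value
$[0]: bad value
```

Probably every key is required, so I'll fill them all in.

```bash
python3 -m creep '[{"dx":0.15,"dy":0.1,"dz":0,"rx":0,"ry":0,"rz":0,"grip":-1},{"dx":0.3,"dy":0.2,"dz":0,"rx":0,"ry":0,"rz":0,"grip":-1},{"dx":0.45,"dy":0.3,"dz":0,"rx":0,"ry":0,"rz":0,"grip":-1},{"dx":0.6,"dy":0.45,"dz":0,"rx":0,"ry":0,"rz":0,"grip":-1},{"dx":0.75,"dy":0.55,"dz":0,"rx":0,"ry":0,"rz":0,"grip":-1}]'
```

```text
clock: 0.72
eef_pos: [414.5, -444.3, 231.0]
tool_rot: [-3.141, 0.0, 0.251]
force: [0.6, -0.5, 0.5]
width: 85.2
gripper_force: 0.0
```

```bash
python3 -m creep '[{"dx":0.1,"dy":0.15,"dz":0,"rx":0,"ry":0,"rz":0,"grip":-1},{"dx":0.2,"dy":0.3,"dz":0,"rx":0,"ry":0,"rz":0,"grip":-1},{"dx":0.3,"dy":0.45,"dz":0,"rx":0,"ry":0,"rz":0,"grip":-1},{"dx":0.4,"dy":0.6,"dz":0,"rx":0,"ry":0,"rz":0,"grip":-1},{"dx":0.4,"dy":0.75,"dz":0,"rx":0,"ry":0,"rz":0,"grip":-1}]'
python3 -m creep '[{"dx":0.05,"dy":0.15,"dz":0,"rx":0,"ry":0,"rz":0,"grip":-1},{"dx":0.05,"dy":0.3,"dz":0,"rx":0,"ry":0,"rz":0,"grip":-1},{"dx":0.05,"dy":0.45,"dz":0,"rx":0,"ry":0,"rz":0,"grip":-1},{"dx":0.05,"dy":0.5,"dz":0,"rx":0,"ry":0,"rz":0,"grip":-1},{"dx":0.05,"dy":0.5,"dz":0,"rx":0,"ry":0,"rz":0,"grip":-1}]'
```

```text
clock: 1.35
eef_pos: [567.9, -175.3, 230.8]
tool_rot: [3.141, -0.001, 0.251]
force: [1.0, 0.0, -0.4]
width: 85.6
gripper_force: 0.0
clock: 1.98
eef_pos: [586.0, 24.4, 231.0]
tool_rot: [-3.141, 0.001, 0.254]
force: [-0.1, -0.6, 0.3]
width: 85.6
gripper_force: 0.0
```

```bash
python3 - <<'E'
from cell import get_image,get_calibration
import cv2,json,numpy as np
c=get_calibration("wrist");im=get_image("wrist");cv2.imwrite("pics/w1.png",im[:,:,::-1])
json.dump({k:np.array(v).tolist() for k,v in c.items()},open("w1.json","w"));print(np.array(c["world_from_camera"]).round(2))
E
```

```text
[[ 2.5000e-01 -9.2000e-01 -3.1000e-01  6.6569e+02]
 [-9.7000e-01 -2.4000e-01 -8.0000e-02  4.3970e+01]
 [-0.0000e+00  3.2000e-01 -9.5000e-01  3.7430e+02]
 [ 0.0000e+00  0.0000e+00  0.0000e+00  1.0000e+00]]
```

View pics/w1.png

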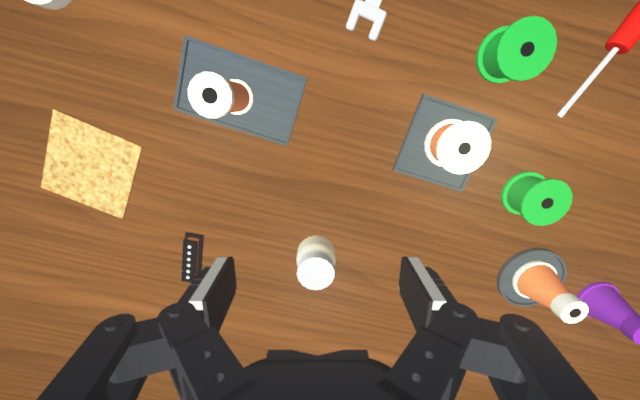

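The wrist view shows the slim hole at (209,95), the wide hole at (464,148) and the cone hole at (575,312). All three trays and the mat are visible too.

```bash
python3 - <<'E'
from h import *
import json
c=json.load(open("w1.json"))
tc=lambda p:(219.5+(p[0]+.5)/3,139.5+(p[1]+.5)/3)
sc=lambda p:(199.5+(p[0]+.5)/3,119.5+(p[1]+.5)/3)
P={"slim":((88,101),(144,329),(209.5,95)),"wide":((371,101),(345,156),(464,148)),"cone":((585,267),(636,51),(575,312.5))}
for k,(a,b,w) in P.items():
    R=[ray("top",tc(a)),ray("side",sc(b)),ray("w",w,c)];print(k,tri(R).round(1),tri(R[::2]).round(1))
for k,z,l in (("mat",4,[(54,110),(141,147),(124,218),(41,187)]),("obl",8,[(187,38),(306,77),(287,145),(175,108)]),("sq",8,[(423,94),(496,120),(462,190),(394,170)])):
    q=np.array([plane("w",p,z,c)[:2] for p in l]);print(k,q.mean(0).round(1),q.round(0).tolist())
E
```

```text
slim [646.7 139.7 101. ] [646.6 141.9  91.7]
wide [ 659.2 -125.6   51.7] [ 659.1 -125.2   54. ]
cone [ 505.5 -327.8   81.5] [ 505.3 -328.1   80.3]
mat [512.5 310.8] [[575.0, 355.0], [556.0, 248.0], [450.0, 265.0], [468.0, 375.0]]
obl [651.2 136. ] [[695.0, 203.0], [689.0, 64.0], [606.0, 68.0], [615.0, 209.0]]
sq [ 655.5 -123.2] [[706.0, -76.0], [700.0, -174.0], [607.0, -170.0], [609.0, -73.0]]
```

```bash
python3 -m creep '[{"dx":0.075,"dy":0.145,"dz":0,"rx":0,"ry":0,"rz":0,"grip":-1},{"dx":0.15,"dy":0.29,"dz":0,"rx":0,"ry":0,"rz":0,"grip":-1},{"dx":0.15,"dy":0.29,"dz":-0.1,"rx":0,"ry":0,"rz":0,"grip":-1},{"dx":0.15,"dy":0.29,"dz":-0.2,"rx":0,"ry":0,"rz":0,"grip":-1},{"dx":0.15,"dy":0.29,"dz":-0.2,"rx":0,"ry":0,"rz":0,"grip":-1}]'
```

```text
clock: 2.65
eef_pos: [644.3, 134.9, 148.0]
tool_rot: [3.14, 0.008, 0.247]
force: [-0.6, 0.0, 0.6]
width: 85.2
gripper_force: 0.0
```

```bash
python3 -m creep '[{"dx":0,"dy":0,"dz":-0.02,"rx":0,"ry":0,"rz":0,"grip":-1},{"dx":0,"dy":0,"dz":-0.02,"rx":0,"ry":0,"rz":0,"grip":-1},{"dx":0,"dy":0,"dz":-0.02,"rx":0,"ry":0,"rz":0,"grip":-1},{"dx":0,"dy":0,"dz":-0.02,"rx":0,"ry":0,"rz":0,"grip":-1},{"dx":0,"dy":0,"dz":-0.02,"rx":0,"ry":0,"rz":0,"grip":-1}]'
```

```text
clock: 3.28
eef_pos: [646.5, 139.1, 143.8]
tool_rot: [-3.142, -0.001, 0.251]
force: [-0.1, -0.2, 0.7]
width: 85.4
gripper_force: 0.0
```

```bash
python3 -m creep '[{"dx":0,"dy":0.003,"dz":-0.06,"rx":0,"ry":0,"rz":0,"grip":-1},{"dx":0,"dy":0.003,"dz":-0.12,"rx":0,"ry":0,"rz":0,"grip":-1},{"dx":0,"dy":0.003,"dz":-0.175,"rx":0,"ry":0,"rz":0,"grip":-1},{"dx":0,"dy":0.003,"dz":-0.175,"rx":0,"ry":0,"rz":0,"grip":-1},{"dx":0,"dy":0.003,"dz":-0.175,"rx":0,"ry":0,"rz":0,"grip":-1}]'
python3 -m creep '[{"dx":0,"dy":0,"dz":0,"rx":0,"ry":0,"rz":0,"grip":1},{"dx":0,"dy":0,"dz":0,"rx":0,"ry":0,"rz":0,"grip":1},{"dx":0,"dy":0,"dz":0,"rx":0,"ry":0,"rz":0,"grip":1},{"dx":0,"dy":0,"dz":0,"rx":0,"ry":0,"rz":0,"grip":1},{"dx":0,"dy":0,"dz":0,"rx":0,"ry":0,"rz":0,"grip":1}]'
```

```text
clock: 3.9
eef_pos: [646.9, 140.3, 74.2]
tool_rot: [3.142, -0.001, 0.251]
force: [-0.4, 0.2, -0.9]
width: 85.8
gripper_force: 0.0
clock: 4.53
eef_pos: [646.8, 140.2, 74.3]
tool_rot: [3.142, -0.001, 0.251]
force: [-0.9, -0.6, 6.4]
width: 37.6
gripper_force: 59.4
```

```bash
python3 -m creep '[{"dx":0,"dy":0,"dz":0.03,"rx":0,"ry":0,"rz":0,"grip":1},{"dx":0,"dy":0,"dz":0.08,"rx":0,"ry":0,"rz":0,"grip":1},{"dx":0,"dy":0,"dz":0.15,"rx":0,"ry":0,"rz":0,"grip":1},{"dx":0,"dy":0,"dz":0.2,"rx":0,"ry":0,"rz":0,"grip":1},{"dx":0,"dy":0,"dz":0.2,"rx":0,"ry":0,"rz":0,"grip":1}]'
python3 - <<'E'
from cell import get_image
import cv2
im=get_image("side")[150:330,180:400];cv2.imwrite("pics/s1.png",cv2.resize(im[:,:,::-1],None,fx=3,fy=3,interpolation=cv2.INTER_CUBIC))
E
```

```text
clock: 5.15
eef_pos: [647.9, 140.5, 156.1]
tool_rot: [3.141, -0.005, 0.251]
force: [-0.3, 0.1, -2.0]
width: 37.5
gripper_force: 60.3
```

View pics/s1.png

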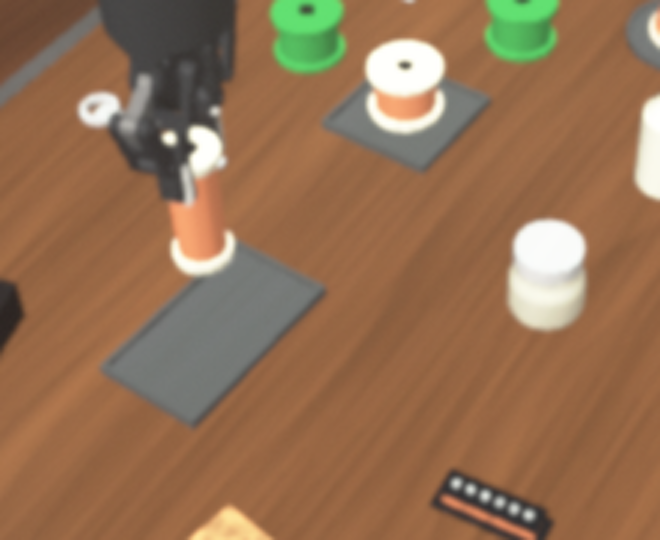

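The spool is held upright, clear of the tray. On to the mat.

```bash
python3 -m creep '[{"dx":-0.08,"dy":0.1,"dz":0,"rx":0,"ry":0,"rz":0,"grip":1},{"dx":-0.16,"dy":0.2,"dz":0,"rx":0,"ry":0,"rz":0,"grip":1},{"dx":-0.24,"dy":0.3,"dz":0,"rx":0,"ry":0,"rz":0,"grip":1},{"dx":-0.32,"dy":0.4,"dz":0,"rx":0,"ry":0,"rz":0,"grip":1},{"dx":-0.34,"dy":0.43,"dz":0,"rx":0,"ry":0,"rz":0,"grip":1}]'
python3 -m creep '[{"dx":0,"dy":0,"dz":0,"rx":0,"ry":0,"rz":0,"grip":1},{"dx":0,"dy":0,"dz":0,"rx":0,"ry":0,"rz":0,"grip":1},{"dx":0,"dy":0,"dz":-0.05,"rx":0,"ry":0,"rz":0,"grip":1},{"dx":0,"dy":0,"dz":-0.1,"rx":0,"ry":0,"rz":0,"grip":1},{"dx":0,"dy":0,"dz":-0.1,"rx":0,"ry":0,"rz":0,"grip":1}]'
```

```text
clock: 5.82
eef_pos: [506.1, 316.0, 152.3]
tool_rot: [-3.14, 0.004, 0.257]
force: [0.2, -0.1, -2.9]
width: 37.3
gripper_force: 60.6
clock: 6.45
eef_pos: [510.5, 309.4, 111.9]
tool_rot: [3.139, 0.003, 0.248]
force: [-0.6, -0.4, -1.1]
width: 37.8
gripper_force: 60.6
```

```bash
python3 -m creep '[{"dx":0,"dy":0.008,"dz":-0.04,"rx":0,"ry":0,"rz":0,"grip":1},{"dx":0,"dy":0.008,"dz":-0.07,"rx":0,"ry":0,"rz":0,"grip":1},{"dx":0,"dy":0.008,"dz":-0.085,"rx":0,"ry":0,"rz":0,"grip":1},{"dx":0,"dy":0.008,"dz":-0.092,"rx":0,"ry":0,"rz":0,"grip":1},{"dx":0,"dy":0.008,"dz":-0.092,"rx":0,"ry":0,"rz":0,"grip":1}]'
```

```text
clock: 7.08
eef_pos: [510.4, 315.4, 76.5]
tool_rot: [3.142, -0.0, 0.251]
force: [0.3, -0.9, -1.9]
width: 37.4
gripper_force: 60.6
```

```bash
python3 -m creep '[{"dx":0,"dy":0,"dz":-0.003,"rx":0,"ry":0,"rz":0,"grip":1},{"dx":0,"dy":0,"dz":-0.005,"rx":0,"ry":0,"rz":0,"grip":1},{"dx":0,"dy":0,"dz":-0.005,"rx":0,"ry":0,"rz":0,"grip":1},{"dx":0,"dy":0,"dz":-0.005,"rx":0,"ry":0,"rz":0,"grip":0.2},{"dx":0,"dy":0,"dz":-0.005,"rx":0,"ry":0,"rz":0,"grip":-0.2}]'
python3 -m creep '[{"dx":0,"dy":0,"dz":0,"rx":0,"ry":0,"rz":0,"grip":-1},{"dx":0,"dy":0,"dz":0,"rx":0,"ry":0,"rz":0,"grip":-1},{"dx":0,"dy":0,"dz":0,"rx":0,"ry":0,"rz":0,"grip":-1},{"dx":0,"dy":0,"dz":0.1,"rx":0,"ry":0,"rz":0,"grip":-1},{"dx":0,"dy":0,"dz":0.25,"rx":0,"ry":0,"rz":0,"grip":-1}]'
```

```text
clock: 7.7
eef_pos: [510.5, 315.5, 74.8]
tool_rot: [-3.141, -0.001, 0.251]
force: [0.5, -0.1, -0.5]
width: 50.7
gripper_force: 0.0
clock: 8.32
eef_pos: [509.0, 314.6, 173.9]
tool_rot: [3.14, 0.004, 0.251]
force: [1.6, 0.7, -0.1]
width: 86.0
gripper_force: 0.0
```

```bash
python3 -m creep '[{"dx":0,"dy":-0.15,"dz":0.1,"rx":0,"ry":0,"rz":0,"grip":-1},{"dx":0,"dy":-0.3,"dz":0.1,"rx":0,"ry":0,"rz":0,"grip":-1},{"dx":0,"dy":-0.45,"dz":0.1,"rx":0,"ry":0,"rz":0,"grip":-1},{"dx":0,"dy":-0.6,"dz":0.1,"rx":0,"ry":0,"rz":0,"grip":-1},{"dx":0,"dy":-0.75,"dz":0.1,"rx":0,"ry":0,"rz":0,"grip":-1}]'
python3 -m creep '[{"dx":0,"dy":-0.15,"dz":0,"rx":0,"ry":0,"rz":0,"grip":-1},{"dx":0,"dy":-0.3,"dz":0,"rx":0,"ry":0,"rz":0,"grip":-1},{"dx":0,"dy":-0.45,"dz":0,"rx":0,"ry":0,"rz":0,"grip":-1},{"dx":0,"dy":-0.6,"dz":0,"rx":0,"ry":0,"rz":0,"grip":-1},{"dx":0,"dy":-0.75,"dz":0,"rx":0,"ry":0,"rz":0,"grip":-1}]'
```

```text
clock: 8.95
eef_pos: [510.2, 13.3, 214.8]
tool_rot: [3.141, -0.001, 0.251]
force: [1.3, -0.7, 0.1]
width: 85.6
gripper_force: 0.0
clock: 9.57
eef_pos: [510.2, -286.5, 214.7]
tool_rot: [3.142, -0.001, 0.251]
force: [1.5, 0.0, 0.7]
width: 85.4
gripper_force: 0.0
```

```bash
python3 -m creep '[{"dx":0,"dy":0,"dz":0,"rx":0,"ry":0,"rz":0,"grip":-1},{"dx":0,"dy":0,"dz":0,"rx":0,"ry":0,"rz":0,"grip":-1},{"dx":0,"dy":0,"dz":0,"rx":0,"ry":0,"rz":0,"grip":-1},{"dx":0,"dy":0,"dz":0,"rx":0,"ry":0,"rz":0,"grip":-1},{"dx":0,"dy":0,"dz":0,"rx":0,"ry":0,"rz":0,"grip":-1}]'
python3 - <<'E'
from cell import get_image,get_calibration
import cv2,json,numpy as np
c=get_calibration("wrist");im=get_image("wrist");cv2.imwrite("pics/w2.png",im[:,:,::-1])
json.dump({k:np.array(v).tolist() for k,v in c.items()},open("w2.json","w"))
E
```

```text
clock: 10.2
eef_pos: [510.6, -283.8, 214.6]
tool_rot: [-3.142, -0.0, 0.252]
force: [0.6, 0.1, 0.4]
width: 85.1
gripper_force: 0.0
```

View pics/w2.png

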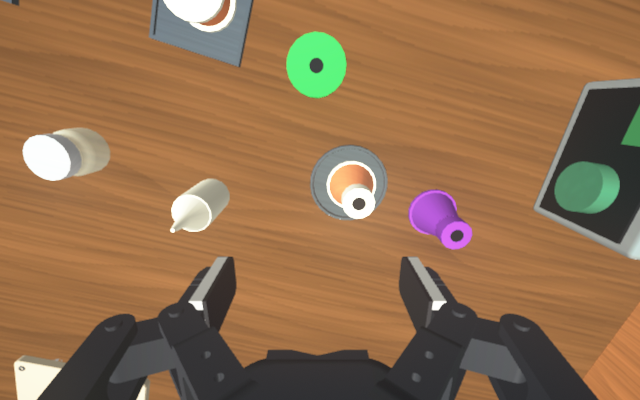

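The cone's hole is at (359,204), the round tray's centre at about (349,183), and the purple look-alike at (456,236).

```bash
python3 - <<'E'
from h import *
import json
c=json.load(open("w2.json"))
for z in (74,78,82):print("cone",z,plane("w",(358.5,204),z,c).round(1))
print("tray",plane("w",(349,182.5),8,c).round(1),[plane("w",p,8,c).round(0)[:2].tolist() for p in ((311,182.5),(387,182.5),(349,145),(349,220))])
print("purple",plane("w",(456,236),74,c).round(0),"green",plane("w",(316,65),44,c).round(0))
E
```

```text
cone 74 [ 503.  -331.4   74. ]
cone 78 [ 504.2 -330.5   78. ]
cone 82 [ 505.5 -329.5   82. ]
tray [ 507.2 -327.     8. ] [[495.0, -281.0], [519.0, -373.0], [552.0, -314.0], [458.0, -341.0]]
purple [ 494. -445.   74.] green [ 623. -255.   44.]
```

```bash
python3 -m creep '[{"dx":-0.015,"dy":-0.113,"dz":0,"rx":0,"ry":0,"rz":0,"grip":-1},{"dx":-0.015,"dy":-0.113,"dz":-0.1,"rx":0,"ry":0,"rz":0,"grip":-1},{"dx":-0.015,"dy":-0.113,"dz":-0.2,"rx":0,"ry":0,"rz":0,"grip":-1},{"dx":-0.015,"dy":-0.113,"dz":-0.2,"rx":0,"ry":0,"rz":0,"grip":-1},{"dx":-0.015,"dy":-0.113,"dz":-0.2,"rx":0,"ry":0,"rz":0,"grip":-1}]'
python3 -m creep '[{"dx":0,"dy":0,"dz":-0.07,"rx":0,"ry":0,"rz":0,"grip":-1},{"dx":0,"dy":0,"dz":-0.14,"rx":0,"ry":0,"rz":0,"grip":-1},{"dx":0,"dy":0,"dz":-0.209,"rx":0,"ry":0,"rz":0,"grip":-1},{"dx":0,"dy":0,"dz":-0.209,"rx":0,"ry":0,"rz":0,"grip":-1},{"dx":0,"dy":0,"dz":-0.209,"rx":0,"ry":0,"rz":0,"grip":-1}]'
```

```text
clock: 10.88
eef_pos: [505.2, -330.3, 135.8]
tool_rot: [3.14, -0.001, 0.251]
force: [0.6, -0.0, -0.0]
width: 85.5
gripper_force: 0.0
clock: 11.5
eef_pos: [505.6, -330.7, 52.9]
tool_rot: [3.139, -0.002, 0.251]
force: [0.3, -0.9, 0.1]
width: 85.7
gripper_force: 0.0
```

```bash
python3 -m creep '[{"dx":0,"dy":0,"dz":0,"rx":0,"ry":0,"rz":0,"grip":1},{"dx":0,"dy":0,"dz":0,"rx":0,"ry":0,"rz":0,"grip":1},{"dx":0,"dy":0,"dz":0,"rx":0,"ry":0,"rz":0,"grip":1},{"dx":0,"dy":0,"dz":0,"rx":0,"ry":0,"rz":0,"grip":1},{"dx":0,"dy":0,"dz":0,"rx":0,"ry":0,"rz":0,"grip":1}]'
python3 -m creep '[{"dx":0,"dy":0,"dz":0.05,"rx":0,"ry":0,"rz":0,"grip":1},{"dx":0,"dy":0,"dz":0.15,"rx":0,"ry":0,"rz":0,"grip":1},{"dx":0,"dy":0,"dz":0.3,"rx":0,"ry":0,"rz":0,"grip":1},{"dx":0,"dy":0,"dz":0.4,"rx":0,"ry":0,"rz":0,"grip":1},{"dx":0,"dy":0,"dz":0.4,"rx":0,"ry":0,"rz":0,"grip":1}]'
python3 - <<'E'
from cell import get_image
import cv2
im=get_image("side")[0:200,300:520];cv2.imwrite("pics/s2.png",cv2.resize(im[:,:,::-1],None,fx=3,fy=3,interpolation=cv2.INTER_CUBIC))
E
```

```text
clock: 12.12
eef_pos: [504.6, -329.9, 51.6]
tool_rot: [3.141, -0.001, 0.251]
force: [-1.3, 1.4, 5.8]
width: 32.4
gripper_force: 59.0
clock: 12.75
eef_pos: [506.0, -331.1, 214.2]
tool_rot: [3.137, -0.005, 0.251]
force: [1.5, 0.4, -2.7]
width: 32.4
gripper_force: 60.2
```

View pics/s2.png

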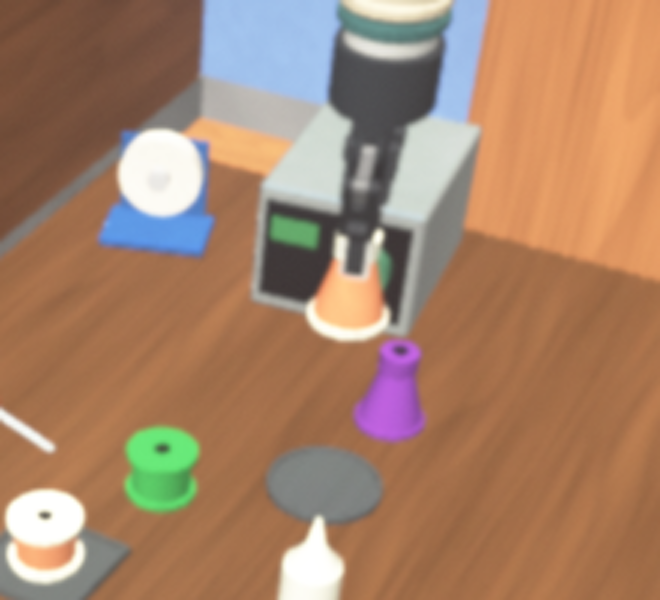

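The cone is held upright, and the round tray (centre about (408,161) in the side image) is empty.

```bash
python3 -m creep '[{"dx":0.035,"dy":0.12,"dz":0,"rx":0,"ry":0,"rz":0,"grip":1},{"dx":0.08,"dy":0.26,"dz":0,"rx":0,"ry":0,"rz":0,"grip":1},{"dx":0.12,"dy":0.4,"dz":0,"rx":0,"ry":0,"rz":0,"grip":1},{"dx":0.165,"dy":0.54,"dz":0,"rx":0,"ry":0,"rz":0,"grip":1},{"dx":0.21,"dy":0.68,"dz":0,"rx":0,"ry":0,"rz":0,"grip":1}]'
python3 -m creep '[{"dx":0.045,"dy":0.14,"dz":0,"rx":0,"ry":0,"rz":0,"grip":1},{"dx":0.09,"dy":0.28,"dz":0,"rx":0,"ry":0,"rz":0,"grip":1},{"dx":0.13,"dy":0.4,"dz":0,"rx":0,"ry":0,"rz":0,"grip":1},{"dx":0.152,"dy":0.48,"dz":0,"rx":0,"ry":0,"rz":0,"grip":1},{"dx":0.152,"dy":0.48,"dz":0,"rx":0,"ry":0,"rz":0,"grip":1}]'
python3 - <<'E'
from h import *
print(plane("side",(407.7,161),8).round(1))
E
```

```text
clock: 13.42
eef_pos: [587.1, -56.0, 208.5]
tool_rot: [-3.14, 0.004, 0.251]
force: [1.3, 0.5, -1.3]
width: 32.6
gripper_force: 60.2
clock: 14.05
eef_pos: [647.4, 138.9, 207.7]
tool_rot: [-3.139, 0.004, 0.257]
force: [-0.3, -0.3, -3.6]
width: 32.6
gripper_force: 60.2
[ 506. -325.    8.]
```

```bash
python3 -m creep '[{"dx":0,"dy":0,"dz":-0.1,"rx":0,"ry":0,"rz":0,"grip":1},{"dx":0,"dy":0,"dz":-0.2,"rx":0,"ry":0,"rz":0,"grip":1},{"dx":0,"dy":0,"dz":-0.3,"rx":0,"ry":0,"rz":0,"grip":1},{"dx":0,"dy":0,"dz":-0.3,"rx":0,"ry":0,"rz":0,"grip":1},{"dx":0,"dy":0,"dz":-0.3,"rx":0,"ry":0,"rz":0,"grip":1}]'
```

```text
clock: 14.68
eef_pos: [649.5, 133.3, 91.4]
tool_rot: [3.141, -0.0, 0.25]
force: [0.5, 0.1, -0.6]
width: 32.2
gripper_force: 60.2
```

```bash
python3 -m creep '[{"dx":0.003,"dy":0.01,"dz":-0.04,"rx":0,"ry":0,"rz":0,"grip":1},{"dx":0.003,"dy":0.01,"dz":-0.07,"rx":0,"ry":0,"rz":0,"grip":1},{"dx":0.003,"dy":0.01,"dz":-0.09,"rx":0,"ry":0,"rz":0,"grip":1},{"dx":0.003,"dy":0.01,"dz":-0.097,"rx":0,"ry":0,"rz":0,"grip":1},{"dx":0.003,"dy":0.01,"dz":-0.097,"rx":0,"ry":0,"rz":0,"grip":1}]'
```

```text
clock: 15.3
eef_pos: [650.5, 138.1, 52.2]
tool_rot: [3.141, -0.0, 0.251]
force: [1.0, -0.6, -2.7]
width: 32.2
gripper_force: 60.2
```

```bash
python3 -m creep '[{"dx":0,"dy":0,"dz":-0.002,"rx":0,"ry":0,"rz":0,"grip":1},{"dx":0,"dy":0,"dz":-0.003,"rx":0,"ry":0,"rz":0,"grip":1},{"dx":0,"dy":0,"dz":-0.003,"rx":0,"ry":0,"rz":0,"grip":1},{"dx":0,"dy":0,"dz":-0.003,"rx":0,"ry":0,"rz":0,"grip":0.3},{"dx":0,"dy":0,"dz":-0.003,"rx":0,"ry":0,"rz":0,"grip":-0.2}]'
python3 -m creep '[{"dx":0,"dy":0,"dz":0,"rx":0,"ry":0,"rz":0,"grip":-1},{"dx":0,"dy":0,"dz":0,"rx":0,"ry":0,"rz":0,"grip":-1},{"dx":0,"dy":0,"dz":0,"rx":0,"ry":0,"rz":0,"grip":-1},{"dx":0,"dy":0,"dz":0.1,"rx":0,"ry":0,"rz":0,"grip":-1},{"dx":0,"dy":0,"dz":0.25,"rx":0,"ry":0,"rz":0,"grip":-1}]'
```

```text
clock: 15.92
eef_pos: [650.4, 138.2, 50.9]
tool_rot: [-3.142, -0.0, 0.251]
force: [0.1, 0.4, 0.1]
width: 49.4
gripper_force: 0.0
clock: 16.55
eef_pos: [648.7, 137.9, 149.9]
tool_rot: [-3.142, 0.005, 0.251]
force: [0.5, 0.6, 0.3]
width: 85.4
gripper_force: 0.0
```

```bash
python3 -m creep '[{"dx":0,"dy":-0.14,"dz":0.05,"rx":0,"ry":0,"rz":0,"grip":-1},{"dx":0.01,"dy":-0.28,"dz":0.05,"rx":0,"ry":0,"rz":0,"grip":-1},{"dx":0.015,"dy":-0.42,"dz":0.05,"rx":0,"ry":0,"rz":0,"grip":-1},{"dx":0.02,"dy":-0.56,"dz":0,"rx":0,"ry":0,"rz":0,"grip":-1},{"dx":0.021,"dy":-0.658,"dz":0,"rx":0,"ry":0,"rz":0,"grip":-1}]'
python3 -m creep '[{"dx":0,"dy":0,"dz":-0.05,"rx":0,"ry":0,"rz":0,"grip":-1},{"dx":0,"dy":0,"dz":-0.1,"rx":0,"ry":0,"rz":0,"grip":-1},{"dx":0,"dy":0,"dz":-0.15,"rx":0,"ry":0,"rz":0,"grip":-1},{"dx":0,"dy":0,"dz":-0.15,"rx":0,"ry":0,"rz":0,"grip":-1},{"dx":0,"dy":0,"dz":-0.15,"rx":0,"ry":0,"rz":0,"grip":-1}]'
```

```text
clock: 17.18
eef_pos: [657.1, -128.7, 149.4]
tool_rot: [3.141, 0.003, 0.248]
force: [-0.0, 0.5, -0.6]
width: 85.4
gripper_force: 0.0
clock: 17.8
eef_pos: [659.2, -124.6, 91.2]
tool_rot: [3.141, -0.001, 0.252]
force: [-0.1, 0.4, -0.2]
width: 85.4
gripper_force: 0.0
```

```bash
python3 -m creep '[{"dx":0,"dy":0,"dz":-0.06,"rx":0,"ry":0,"rz":0,"grip":-1},{"dx":0,"dy":0,"dz":-0.12,"rx":0,"ry":0,"rz":0,"grip":-1},{"dx":0,"dy":0,"dz":-0.173,"rx":0,"ry":0,"rz":0,"grip":-1},{"dx":0,"dy":0,"dz":-0.173,"rx":0,"ry":0,"rz":0,"grip":-1},{"dx":0,"dy":0,"dz":-0.173,"rx":0,"ry":0,"rz":0,"grip":-1}]'
python3 -m creep '[{"dx":0,"dy":0,"dz":0,"rx":0,"ry":0,"rz":0,"grip":1},{"dx":0,"dy":0,"dz":0,"rx":0,"ry":0,"rz":0,"grip":1},{"dx":0,"dy":0,"dz":0,"rx":0,"ry":0,"rz":0,"grip":1},{"dx":0,"dy":0,"dz":0,"rx":0,"ry":0,"rz":0,"grip":1},{"dx":0,"dy":0,"dz":0,"rx":0,"ry":0,"rz":0,"grip":1}]'
python3 -m creep '[{"dx":0,"dy":0,"dz":0.05,"rx":0,"ry":0,"rz":0,"grip":1},{"dx":0,"dy":0,"dz":0.15,"rx":0,"ry":0,"rz":0,"grip":1},{"dx":0,"dy":0,"dz":0.3,"rx":0,"ry":0,"rz":0,"grip":1},{"dx":0,"dy":0,"dz":0.4,"rx":0,"ry":0,"rz":0,"grip":1},{"dx":0,"dy":0,"dz":0.4,"rx":0,"ry":0,"rz":0,"grip":1}]'
python3 - <<'E'
from cell import get_image
import cv2
im=get_image("side")[50:300,200:450];cv2.imwrite("pics/s3.png",cv2.resize(im[:,:,::-1],None,fx=2.4,fy=2.4,interpolation=cv2.INTER_CUBIC))
E
```

```text
clock: 18.42
eef_pos: [659.5, -125.2, 22.5]
tool_rot: [3.141, -0.001, 0.251]
force: [-0.1, 0.1, -0.9]
width: 85.6
gripper_force: 0.0
clock: 19.05
eef_pos: [659.7, -125.6, 23.5]
tool_rot: [3.14, -0.002, 0.251]
force: [-0.9, 0.2, 6.1]
width: 57.8
gripper_force: 62.5
clock: 19.68
eef_pos: [661.3, -125.5, 187.0]
tool_rot: [3.138, -0.008, 0.251]
force: [-0.9, -0.1, -3.7]
width: 57.1
gripper_force: 64.8
```

View pics/s3.png

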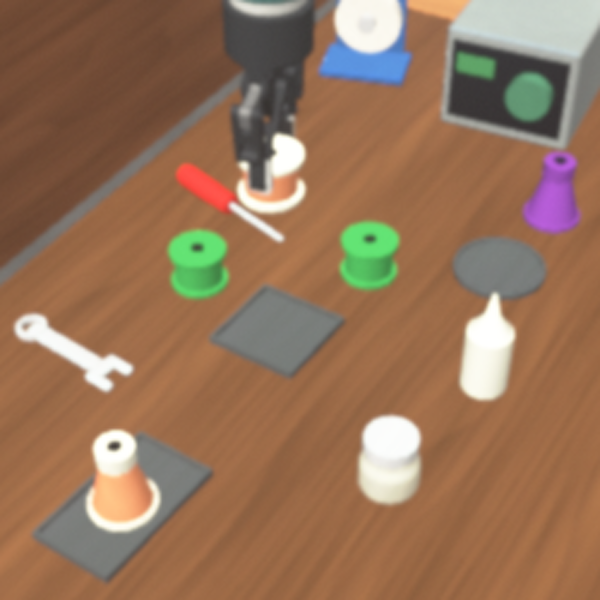

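The wide spool is held and the cone stands in the oblong tray. Next, the round tray.

```bash
python3 -m creep '[{"dx":-0.07,"dy":-0.1,"dz":0,"rx":0,"ry":0,"rz":0,"grip":1},{"dx":-0.16,"dy":-0.21,"dz":0,"rx":0,"ry":0,"rz":0,"grip":1},{"dx":-0.25,"dy":-0.32,"dz":0,"rx":0,"ry":0,"rz":0,"grip":1},{"dx":-0.34,"dy":-0.44,"dz":0,"rx":0,"ry":0,"rz":0,"grip":1},{"dx":-0.384,"dy":-0.5,"dz":0,"rx":0,"ry":0,"rz":0,"grip":1}]'
python3 -m creep '[{"dx":0,"dy":0,"dz":0,"rx":0,"ry":0,"rz":0,"grip":1},{"dx":0,"dy":0,"dz":-0.1,"rx":0,"ry":0,"rz":0,"grip":1},{"dx":0,"dy":0,"dz":-0.2,"rx":0,"ry":0,"rz":0,"grip":1},{"dx":0,"dy":0,"dz":-0.3,"rx":0,"ry":0,"rz":0,"grip":1},{"dx":0,"dy":0,"dz":-0.3,"rx":0,"ry":0,"rz":0,"grip":1}]'
```

```text
clock: 20.35
eef_pos: [500.4, -328.1, 180.1]
tool_rot: [-3.14, 0.005, 0.246]
force: [0.3, 1.1, -3.3]
width: 57.1
gripper_force: 64.9
clock: 20.98
eef_pos: [502.8, -321.6, 58.0]
tool_rot: [-3.134, 0.006, 0.253]
force: [-1.2, -0.4, -2.6]
width: 57.3
gripper_force: 65.2
```

```bash
python3 -m creep '[{"dx":0.003,"dy":-0.007,"dz":-0.03,"rx":0,"ry":0,"rz":0,"grip":1},{"dx":0.003,"dy":-0.007,"dz":-0.06,"rx":0,"ry":0,"rz":0,"grip":1},{"dx":0.003,"dy":-0.007,"dz":-0.06,"rx":0,"ry":0,"rz":0,"grip":1},{"dx":0.003,"dy":-0.007,"dz":-0.06,"rx":0,"ry":0,"rz":0,"grip":1},{"dx":0.003,"dy":-0.007,"dz":-0.06,"rx":0,"ry":0,"rz":0,"grip":1}]'
```

```text
clock: 21.6
eef_pos: [506.7, -328.1, 38.3]
tool_rot: [3.141, -0.001, 0.251]
force: [-0.8, 0.3, -3.1]
width: 57.5
gripper_force: 65.2
```

```bash
python3 -m creep '[{"dx":0,"dy":0.006,"dz":-0.015,"rx":0,"ry":0,"rz":0,"grip":1},{"dx":0,"dy":0.006,"dz":-0.028,"rx":0,"ry":0,"rz":0,"grip":1},{"dx":0,"dy":0.006,"dz":-0.035,"rx":0,"ry":0,"rz":0,"grip":1},{"dx":0,"dy":0.006,"dz":-0.038,"rx":0,"ry":0,"rz":0,"grip":1},{"dx":0,"dy":0.006,"dz":-0.038,"rx":0,"ry":0,"rz":0,"grip":1}]'
```

```text
clock: 22.22
eef_pos: [505.9, -325.1, 23.5]
tool_rot: [-3.141, 0.001, 0.251]
force: [-3.4, 2.7, 7.0]
width: 57.5
gripper_force: 66.2
```

Touching the floor, so release.

```bash
python3 -m creep '[{"dx":0,"dy":0,"dz":0,"rx":0,"ry":0,"rz":0,"grip":0},{"dx":0,"dy":0,"dz":0,"rx":0,"ry":0,"rz":0,"grip":-0.5},{"dx":0,"dy":0,"dz":0,"rx":0,"ry":0,"rz":0,"grip":-1},{"dx":0,"dy":0,"dz":0,"rx":0,"ry":0,"rz":0,"grip":-1},{"dx":0,"dy":0,"dz":0,"rx":0,"ry":0,"rz":0,"grip":-1}]'
python3 -m creep '[{"dx":0,"dy":0,"dz":0.05,"rx":0,"ry":0,"rz":0,"grip":-1},{"dx":0,"dy":0,"dz":0.15,"rx":0,"ry":0,"rz":0,"grip":-1},{"dx":0,"dy":0,"dz":0.3,"rx":0,"ry":0,"rz":0,"grip":-1},{"dx":0,"dy":0,"dz":0.45,"rx":0,"ry":0,"rz":0,"grip":-1},{"dx":0,"dy":0.12,"dz":0.48,"rx":0,"ry":0,"rz":0,"grip":-1}]'
```

```text
clock: 22.85
eef_pos: [506.3, -325.5, 22.4]
tool_rot: [-3.142, 0.0, 0.251]
force: [-0.1, 0.5, 0.4]
width: 85.3
gripper_force: 0.0
clock: 23.48
eef_pos: [508.2, -282.7, 220.7]
tool_rot: [3.132, -0.008, 0.244]
force: [1.1, 0.9, -0.0]
width: 85.5
gripper_force: 0.0
```

```bash
python3 -m creep '[{"dx":0,"dy":0.15,"dz":0,"rx":0,"ry":0,"rz":0,"grip":-1},{"dx":0,"dy":0.3,"dz":0,"rx":0,"ry":0,"rz":0,"grip":-1},{"dx":0,"dy":0.45,"dz":0,"rx":0,"ry":0,"rz":0,"grip":-1},{"dx":0,"dy":0.6,"dz":0,"rx":0,"ry":0,"rz":0,"grip":-1},{"dx":0,"dy":0.75,"dz":0,"rx":0,"ry":0,"rz":0,"grip":-1}]'
python3 -m creep '[{"dx":0,"dy":0.15,"dz":0,"rx":0,"ry":0,"rz":0,"grip":-1},{"dx":0,"dy":0.3,"dz":0,"rx":0,"ry":0,"rz":0,"grip":-1},{"dx":0,"dy":0.45,"dz":0,"rx":0,"ry":0,"rz":0,"grip":-1},{"dx":0,"dy":0.5,"dz":0,"rx":0,"ry":0,"rz":0,"grip":-1},{"dx":0,"dy":0.5,"dz":0,"rx":0,"ry":0,"rz":0,"grip":-1}]'
python3 - <<'E'
from cell import get_image,get_calibration
import cv2,json,numpy as np
c=get_calibration("wrist");im=get_image("wrist");cv2.imwrite("pics/w3.png",im[:,:,::-1])
json.dump({k:np.array(v).tolist() for k,v in c.items()},open("w3.json","w"))
t=get_image("top");cv2.imwrite("pics/t3.png",cv2.resize(t[140:270,150:480,::-1],None,fx=2.4,fy=2.4,interpolation=cv2.INTER_CUBIC))
E
```

```text
clock: 24.1
eef_pos: [506.4, 24.4, 216.1]
tool_rot: [3.141, -0.002, 0.25]
force: [0.6, -0.9, -0.1]
width: 85.3
gripper_force: 0.0
clock: 24.72
eef_pos: [506.1, 223.6, 215.3]
tool_rot: [-3.141, -0.001, 0.253]
force: [-0.1, -1.8, -0.2]
width: 85.3
gripper_force: 0.0
```

View pics/w3.png

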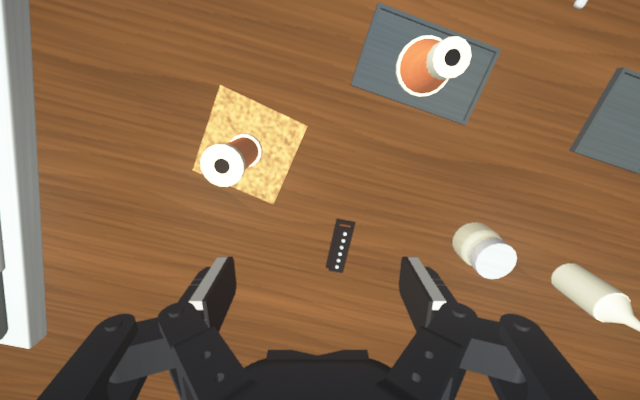

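The slim spool stands upright on the mat with its hole at (222,166). The cone (hole at (452,57)) stands mid-tray.

```bash
python3 - <<'E'
from h import *
import json
c=json.load(open("w3.json"))
for z in (95,99,103):print("slim",plane("w",(222,166),z,c).round(1))
print("cone",plane("w",(452.5,57),78,c).round(1))
E
```

```text
slim [508.9 314.8  95. ]
slim [510.1 313.7  99. ]
slim [511.3 312.6 103. ]
cone [651.8 137.3  78. ]
```

```bash
python3 -m creep '[{"dx":0.005,"dy":0.12,"dz":0,"rx":0,"ry":0,"rz":0,"grip":-1},{"dx":0.01,"dy":0.228,"dz":0,"rx":0,"ry":0,"rz":0,"grip":-1},{"dx":0.01,"dy":0.228,"dz":-0.08,"rx":0,"ry":0,"rz":0,"grip":-1},{"dx":0.01,"dy":0.228,"dz":-0.16,"rx":0,"ry":0,"rz":0,"grip":-1},{"dx":0.01,"dy":0.228,"dz":-0.16,"rx":0,"ry":0,"rz":0,"grip":-1}]'
python3 -m creep '[{"dx":0,"dy":0,"dz":0,"rx":0,"ry":0,"rz":0,"grip":-1},{"dx":0,"dy":0,"dz":0,"rx":0,"ry":0,"rz":0,"grip":-1},{"dx":0,"dy":0,"dz":0,"rx":0,"ry":0,"rz":0,"grip":-1},{"dx":0,"dy":0,"dz":0,"rx":0,"ry":0,"rz":0,"grip":-1},{"dx":0,"dy":0,"dz":0,"rx":0,"ry":0,"rz":0,"grip":-1}]'
```

```text
clock: 25.45
eef_pos: [509.6, 309.9, 148.7]
tool_rot: [3.138, 0.005, 0.247]
force: [0.7, 0.7, -0.2]
width: 85.8
gripper_force: 0.0
clock: 26.08
eef_pos: [510.3, 313.8, 150.7]
tool_rot: [-3.142, -0.0, 0.251]
force: [-0.4, -0.9, 1.3]
width: 85.8
gripper_force: 0.0
```

```bash
python3 -m creep '[{"dx":0,"dy":0.002,"dz":-0.06,"rx":0,"ry":0,"rz":0,"grip":-1},{"dx":0,"dy":0.002,"dz":-0.13,"rx":0,"ry":0,"rz":0,"grip":-1},{"dx":0,"dy":0.002,"dz":-0.19,"rx":0,"ry":0,"rz":0,"grip":-1},{"dx":0,"dy":0.002,"dz":-0.19,"rx":0,"ry":0,"rz":0,"grip":-1},{"dx":0,"dy":0.002,"dz":-0.19,"rx":0,"ry":0,"rz":0,"grip":-1}]'
python3 -m creep '[{"dx":0,"dy":0,"dz":0,"rx":0,"ry":0,"rz":0,"grip":1},{"dx":0,"dy":0,"dz":0,"rx":0,"ry":0,"rz":0,"grip":1},{"dx":0,"dy":0,"dz":0,"rx":0,"ry":0,"rz":0,"grip":1},{"dx":0,"dy":0,"dz":0,"rx":0,"ry":0,"rz":0,"grip":1},{"dx":0,"dy":0,"dz":0,"rx":0,"ry":0,"rz":0,"grip":1}]'
python3 -m creep '[{"dx":0,"dy":0,"dz":0.05,"rx":0,"ry":0,"rz":0,"grip":1},{"dx":0,"dy":0,"dz":0.15,"rx":0,"ry":0,"rz":0,"grip":1},{"dx":0,"dy":0,"dz":0.3,"rx":0,"ry":0,"rz":0,"grip":1},{"dx":0,"dy":0,"dz":0.4,"rx":0,"ry":0,"rz":0,"grip":1},{"dx":0,"dy":0,"dz":0.4,"rx":0,"ry":0,"rz":0,"grip":1}]'
```

```text
clock: 26.7
eef_pos: [510.8, 314.9, 75.2]
tool_rot: [-3.141, -0.001, 0.251]
force: [0.1, 0.3, -0.2]
width: 85.5
gripper_force: 0.0
clock: 27.32
eef_pos: [510.7, 314.9, 75.5]
tool_rot: [-3.141, -0.001, 0.251]
force: [-0.9, -1.2, 6.1]
width: 37.7
gripper_force: 59.3
clock: 27.95
eef_pos: [512.0, 315.6, 237.9]
tool_rot: [-3.139, -0.007, 0.251]
force: [-0.3, 0.6, -2.3]
width: 37.5
gripper_force: 60.6
```

```bash
python3 -m creep '[{"dx":0.04,"dy":-0.12,"dz":0,"rx":0,"ry":0,"rz":0,"grip":1},{"dx":0.09,"dy":-0.26,"dz":0,"rx":0,"ry":0,"rz":0,"grip":1},{"dx":0.13,"dy":-0.4,"dz":0,"rx":0,"ry":0,"rz":0,"grip":1},{"dx":0.18,"dy":-0.54,"dz":0,"rx":0,"ry":0,"rz":0,"grip":1},{"dx":0.22,"dy":-0.68,"dz":0,"rx":0,"ry":0,"rz":0,"grip":1}]'
python3 -m creep '[{"dx":0.045,"dy":-0.13,"dz":0,"rx":0,"ry":0,"rz":0,"grip":1},{"dx":0.09,"dy":-0.26,"dz":0,"rx":0,"ry":0,"rz":0,"grip":1},{"dx":0.12,"dy":-0.35,"dz":0,"rx":0,"ry":0,"rz":0,"grip":1},{"dx":0.141,"dy":-0.412,"dz":0,"rx":0,"ry":0,"rz":0,"grip":1},{"dx":0.141,"dy":-0.412,"dz":0,"rx":0,"ry":0,"rz":0,"grip":1}]'
python3 -m creep '[{"dx":0,"dy":0,"dz":-0.1,"rx":0,"ry":0,"rz":0,"grip":1},{"dx":0,"dy":0,"dz":-0.2,"rx":0,"ry":0,"rz":0,"grip":1},{"dx":0,"dy":0,"dz":-0.28,"rx":0,"ry":0,"rz":0,"grip":1},{"dx":0,"dy":0,"dz":-0.28,"rx":0,"ry":0,"rz":0,"grip":1},{"dx":0,"dy":0,"dz":-0.28,"rx":0,"ry":0,"rz":0,"grip":1}]'
```

```text
clock: 28.58
eef_pos: [597.6, 40.6, 232.5]
tool_rot: [-3.141, 0.003, 0.251]
force: [0.8, 0.1, -2.5]
width: 37.4
gripper_force: 60.7
clock: 29.2
eef_pos: [653.4, -125.7, 232.1]
tool_rot: [3.141, 0.004, 0.246]
force: [-0.7, 0.7, -1.7]
width: 37.2
gripper_force: 60.7
clock: 29.82
eef_pos: [655.2, -121.4, 123.2]
tool_rot: [-3.142, -0.001, 0.252]
force: [0.4, -0.5, -1.9]
width: 37.7
gripper_force: 60.7
```

```bash
python3 -m creep '[{"dx":0,"dy":0,"dz":-0.05,"rx":0,"ry":0,"rz":0,"grip":1},{"dx":0,"dy":0,"dz":-0.09,"rx":0,"ry":0,"rz":0,"grip":1},{"dx":0,"dy":0,"dz":-0.11,"rx":0,"ry":0,"rz":0,"grip":1},{"dx":0,"dy":0,"dz":-0.117,"rx":0,"ry":0,"rz":0,"grip":1},{"dx":0,"dy":0,"dz":-0.12,"rx":0,"ry":0,"rz":0,"grip":1}]'
```

```text
clock: 30.45
eef_pos: [655.2, -121.9, 75.7]
tool_rot: [-3.141, -0.001, 0.251]
force: [-3.1, 1.0, 9.5]
width: 37.4
gripper_force: 61.6
```

```bash
python3 -m creep '[{"dx":0,"dy":0,"dz":0,"rx":0,"ry":0,"rz":0,"grip":0.3},{"dx":0,"dy":0,"dz":0,"rx":0,"ry":0,"rz":0,"grip":-0.5},{"dx":0,"dy":0,"dz":0,"rx":0,"ry":0,"rz":0,"grip":-1},{"dx":0,"dy":0,"dz":0,"rx":0,"ry":0,"rz":0,"grip":-1},{"dx":0,"dy":0,"dz":0,"rx":0,"ry":0,"rz":0,"grip":-1}]'
python3 -m creep '[{"dx":0,"dy":0,"dz":0.05,"rx":0,"ry":0,"rz":0,"grip":-1},{"dx":0,"dy":0,"dz":0.15,"rx":0,"ry":0,"rz":0,"grip":-1},{"dx":0,"dy":0,"dz":0.3,"rx":0,"ry":0,"rz":0,"grip":-1},{"dx":-0.1,"dy":0.1,"dz":0.35,"rx":0,"ry":0,"rz":0,"grip":-1},{"dx":-0.2,"dy":0.2,"dz":0.35,"rx":0,"ry":0,"rz":0,"grip":-1}]'
python3 -m creep '[{"dx":-0.05,"dy":0.1,"dz":0,"rx":0,"ry":0,"rz":0,"grip":-1},{"dx":-0.1,"dy":0.2,"dz":0,"rx":0,"ry":0,"rz":0,"grip":-1},{"dx":-0.1,"dy":0.3,"dz":0,"rx":0,"ry":0,"rz":0,"grip":-1},{"dx":-0.1,"dy":0.3,"dz":0,"rx":0,"ry":0,"rz":0,"grip":-1},{"dx":-0.1,"dy":0.3,"dz":0,"rx":0,"ry":0,"rz":0,"grip":-1}]'
python3 - <<'E'
from cell import get_image,get_calibration
import cv2,json,numpy as np
c=get_calibration("wrist");im=get_image("wrist");cv2.imwrite("pics/w4.png",im[:,:,::-1])
json.dump({k:np.array(v).tolist() for k,v in c.items()},open("w4.json","w"))
t=get_image("top")[140:270,150:480];s=get_image("side")[50:300,200:450]
cv2.imwrite("pics/t4.png",cv2.resize(t[:,:,::-1],None,fx=2.4,fy=2.4,interpolation=cv2.INTER_CUBIC))
cv2.imwrite("pics/s4.png",cv2.resize(s[:,:,::-1],None,fx=2.4,fy=2.4,interpolation=cv2.INTER_CUBIC))
E
```

```text
clock: 31.08
eef_pos: [654.7, -122.3, 74.4]
tool_rot: [3.142, 0.0, 0.251]
force: [-0.2, 0.2, -0.5]
width: 85.2
gripper_force: 0.0
clock: 31.7
eef_pos: [575.8, -41.7, 218.2]
tool_rot: [3.14, -0.007, 0.249]
force: [0.9, 1.3, -0.7]
width: 85.5
gripper_force: 0.0
clock: 32.33
eef_pos: [535.1, 77.0, 215.5]
tool_rot: [3.141, -0.001, 0.25]
force: [0.0, 0.6, 0.2]
width: 85.5
gripper_force: 0.0
```

View pics/w4.png

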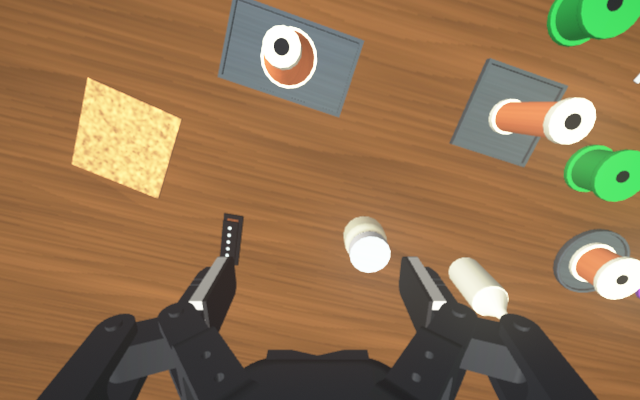

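View pics/s4.png

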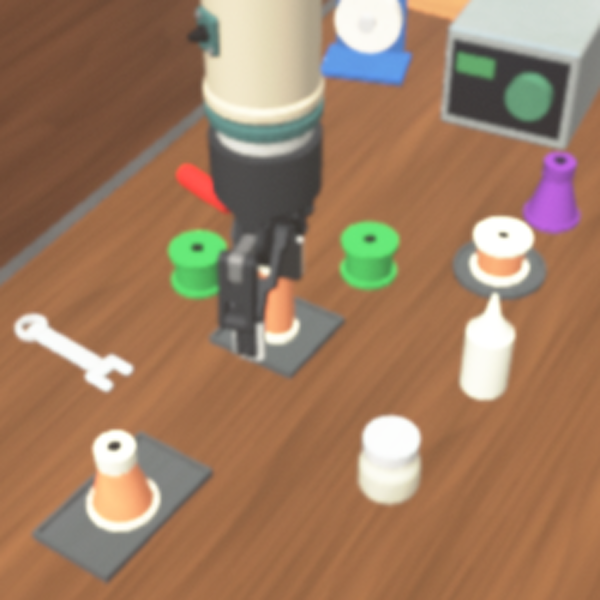

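All three spools are upright in their trays: cone hole at (281,47), slim at (573,121), wide at (622,280). A numeric check of the centring comes next, then I hand in.

```bash
python3 - <<'E'
from h import *
import json
from cell import ctrl
c=json.load(open("w4.json"))
P={"cone":((281.5,47),78,(650.5,137.5)),"slim":((573,121.5),99,(655,-122)),"wide":((622,280),48,(506,-325.5))}
ok=True
for k,(p,z,t) in P.items():
    x=plane("w",p,z,c)[:2];e=np.hypot(*(x-t));print(k,x.round(1),round(e,1));ok&=e<9
l=[(487,58),(567,87),(524,165),(450,143)];print("sq",np.mean([plane("w",p,8,c) for p in l],0).round(1))
if ok:print(ctrl.finish_job())
E
```

```text
cone [651.1 137.7] 0.7
slim [ 654.5 -124. ] 2.0
wide [ 504.3 -328.2] 3.2
sq [ 655.6 -122.2    8. ]
the job is handed in; nothing more can be done
None
```

I handed the job in at about 32 s: each spool stands upright in its own tray, 1 to 3 mm off-centre by the wrist camera, and the jar and glue bottle still stand; no verdict was returned.

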